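# Make up a pantry parcel by weight from look-alike tins

### The job

The square lidded tins on the pantry counter look alike, but some are full of rice and some are empty: lift each one to feel which it is. Stand the empty ones in the grey refill basket, and stand full ones on the kitchen scale beside the carton until the pointer is between the two long marks on the dial (1.4 to 1.9 kg); any full tins left over go in the wooden shelf tray. Keep the tins and the carton upright, leave the carton on the scale, never set an empty tin on the scale, and do not disturb the other things.

Things in the scene. Friction and masses are not known exactly. Their poses are not given: they have to be found in the camera images.
- tin_a: square lidded tin, aluminium with a steel slip-on lid (stays on), 62 mm square, lid 64 mm square from 74 mm up, 96 mm tall. Origin: centre of the underside; z up, x and y square to its sides. Full of rice it weighs about 0.40 kg, empty about 0.10 kg; only the weight tells which. May be absent
- tin_b: another tin just like tin_a, full or empty, may be absent
- tin_c: another tin just like tin_a, full or empty, may be absent
- tin_d: another tin just like tin_a, full or empty, may be absent
- tin_e: another tin just like tin_a, full or empty, may be absent
- tin_f: another tin just like tin_a, full or empty, may be absent
- tin_g: another tin just like tin_a, full or empty, may be absent
- tin_h: another tin just like tin_a, full or empty, may be absent
- scale: white spring kitchen scale, fixed: 210 mm square housing, and on its -x side an apron (to 0.24 m from the origin, 0.09 m high) with a round dial sloping towards the robot. Red pointer, clockwise, 2.4 rad per kg; zero is 137 degrees anticlockwise (from above) of the scale's +x; short ticks every 0.1 kg to 2 kg, two long thick marks at 1.4 and 1.9 kg. Origin: on the counter under the pan's middle
- pan_centre (a point): middle of the upper face of the scale's square steel pan (moves with it; axes as the scale's); 100 mm above the counter when the pan is bare. The pan is 250 mm square outside with a rim 4 mm thick, 12 mm high
- scale_pan (a joint): how far the pan has sunk on its spring, in m: 0 bare, 0.020 for each kg on it, so 0.028 at the 1.4 kg mark and 0.038 at the 1.9 kg mark; stop at 0.042
- carton: cardboard carton with a paper band, 84 x 84 mm, 88 mm tall, already standing on the pan towards the scale's +x +y corner; 0.35 to 0.95 kg. Origin: centre of its underside
- basket: refill basket: grey slatted long box fixed to the counter, 334 mm long (its x) and 118 mm wide (its y), walls 6 mm thick and 50 mm high from the counter, inner floor 6 mm above the counter. Origin: on the counter under its middle. It and the shelf tray lie side by side and may change places
- shelf_tray: shelf tray: shallow long light-wood tray fixed to the counter, 334 mm long (its x) and 118 mm wide (its y), walls 6 mm thick and 26 mm high from the counter, inner floor 6 mm above the counter. Origin: on the counter under its middle
- jam_jar: bystander: amber glass jar with a steel cap, 68 mm across, 100 mm tall, standing among the tins. Origin: centre of its underside
- mug: bystander: white mug, 76 mm across, 88 mm tall, handle towards its +y, behind the tins. Origin: centre of its underside
- oil_bottle: bystander: green glass bottle, 64 mm across, 220 mm tall, behind the tins
- soup_can: bystander: can, 74 mm across, 110 mm tall, behind the tins
- tea_box: bystander: cardboard box 70 x 140 x 90 mm, behind the tins
- honey_jar: bystander: jar, 72 mm across, 90 mm tall, behind the tins
Mind the look-alikes: they are no part of the job. Leave any blue, green or turquoise look-alike of the tin_c alone.

How it is judged:
At the end, for the whole second after the job is handed in: Empty tins stand in the basket, full tins on the scale pan or in the shelf tray, all upright (0.1 rad), flat on its floor, at rest; the carton is still on the pan, which is still and has sunk 0.0273 to 0.0387 m (1.4 to 1.9 kg and a small allowance) (((x of tin_a in the frame of basket between -0.14 and 0.14 m and y of tin_a in the frame of basket between -0.032 and 0.032 m and z of tin_a in the frame of basket between 0.002 and 0.014 m and contact force between tin_a and basket below 2.2 N) or (x of tin_a in the frame of pan_centre between -0.105 and 0.105 m and y of tin_a in the frame of pan_centre between -0.105 and 0.105 m and z of tin_a in the frame of pan_centre between -0.005 and 0.008 m and contact force between tin_a and scale_pan above 2.2 N) or (x of tin_a in the frame of shelf_tray between -0.14 and 0.14 m and y of tin_a in the frame of shelf_tray between -0.032 and 0.032 m and z of tin_a in the frame of shelf_tray between 0.002 and 0.014 m and contact force between tin_a and shelf_tray above 2.2 N)) and ((x of tin_b in the frame of basket between -0.14 and 0.14 m and y of tin_b in the frame of basket between -0.032 and 0.032 m and z of tin_b in the frame of basket between 0.002 and 0.014 m and contact force between tin_b and basket below 2.2 N) or (x of tin_b in the frame of pan_centre between -0.105 and 0.105 m and y of tin_b in the frame of pan_centre between -0.105 and 0.105 m and z of tin_b in the frame of pan_centre between -0.005 and 0.008 m and contact force between tin_b and scale_pan above 2.2 N) or (x of tin_b in the frame of shelf_tray between -0.14 and 0.14 m and y of tin_b in the frame of shelf_tray between -0.032 and 0.032 m and z of tin_b in the frame of shelf_tray between 0.002 and 0.014 m and contact force between tin_b and shelf_tray above 2.2 N)) and ((x of tin_c in the frame of basket between -0.14 and 0.14 m and y of tin_c in the frame of basket between -0.032 and 0.032 m and z of tin_c in the frame of basket between 0.002 and 0.014 m and contact force between tin_c and basket below 2.2 N) or (x of tin_c in the frame of pan_centre between -0.105 and 0.105 m and y of tin_c in the frame of pan_centre between -0.105 and 0.105 m and z of tin_c in the frame of pan_centre between -0.005 and 0.008 m and contact force between tin_c and scale_pan above 2.2 N) or (x of tin_c in the frame of shelf_tray between -0.14 and 0.14 m and y of tin_c in the frame of shelf_tray between -0.032 and 0.032 m and z of tin_c in the frame of shelf_tray between 0.002 and 0.014 m and contact force between tin_c and shelf_tray above 2.2 N)) and ((x of tin_d in the frame of basket between -0.14 and 0.14 m and y of tin_d in the frame of basket between -0.032 and 0.032 m and z of tin_d in the frame of basket between 0.002 and 0.014 m and contact force between tin_d and basket below 2.2 N) or (x of tin_d in the frame of pan_centre between -0.105 and 0.105 m and y of tin_d in the frame of pan_centre between -0.105 and 0.105 m and z of tin_d in the frame of pan_centre between -0.005 and 0.008 m and contact force between tin_d and scale_pan above 2.2 N) or (x of tin_d in the frame of shelf_tray between -0.14 and 0.14 m and y of tin_d in the frame of shelf_tray between -0.032 and 0.032 m and z of tin_d in the frame of shelf_tray between 0.002 and 0.014 m and contact force between tin_d and shelf_tray above 2.2 N)) and ((x of tin_e in the frame of basket between -0.14 and 0.14 m and y of tin_e in the frame of basket between -0.032 and 0.032 m and z of tin_e in the frame of basket between 0.002 and 0.014 m and contact force between tin_e and basket below 2.2 N) or (x of tin_e in the frame of pan_centre between -0.105 and 0.105 m and y of tin_e in the frame of pan_centre between -0.105 and 0.105 m and z of tin_e in the frame of pan_centre between -0.005 and 0.008 m and contact force between tin_e and scale_pan above 2.2 N) or (x of tin_e in the frame of shelf_tray between -0.14 and 0.14 m and y of tin_e in the frame of shelf_tray between -0.032 and 0.032 m and z of tin_e in the frame of shelf_tray between 0.002 and 0.014 m and contact force between tin_e and shelf_tray above 2.2 N)) and ((x of tin_f in the frame of basket between -0.14 and 0.14 m and y of tin_f in the frame of basket between -0.032 and 0.032 m and z of tin_f in the frame of basket between 0.002 and 0.014 m and contact force between tin_f and basket below 2.2 N) or (x of tin_f in the frame of pan_centre between -0.105 and 0.105 m and y of tin_f in the frame of pan_centre between -0.105 and 0.105 m and z of tin_f in the frame of pan_centre between -0.005 and 0.008 m and contact force between tin_f and scale_pan above 2.2 N) or (x of tin_f in the frame of shelf_tray between -0.14 and 0.14 m and y of tin_f in the frame of shelf_tray between -0.032 and 0.032 m and z of tin_f in the frame of shelf_tray between 0.002 and 0.014 m and contact force between tin_f and shelf_tray above 2.2 N)) and ((x of tin_g in the frame of basket between -0.14 and 0.14 m and y of tin_g in the frame of basket between -0.032 and 0.032 m and z of tin_g in the frame of basket between 0.002 and 0.014 m and contact force between tin_g and basket below 2.2 N) or (x of tin_g in the frame of pan_centre between -0.105 and 0.105 m and y of tin_g in the frame of pan_centre between -0.105 and 0.105 m and z of tin_g in the frame of pan_centre between -0.005 and 0.008 m and contact force between tin_g and scale_pan above 2.2 N) or (x of tin_g in the frame of shelf_tray between -0.14 and 0.14 m and y of tin_g in the frame of shelf_tray between -0.032 and 0.032 m and z of tin_g in the frame of shelf_tray between 0.002 and 0.014 m and contact force between tin_g and shelf_tray above 2.2 N)) and ((x of tin_h in the frame of basket between -0.14 and 0.14 m and y of tin_h in the frame of basket between -0.032 and 0.032 m and z of tin_h in the frame of basket between 0.002 and 0.014 m and contact force between tin_h and basket below 2.2 N) or (x of tin_h in the frame of pan_centre between -0.105 and 0.105 m and y of tin_h in the frame of pan_centre between -0.105 and 0.105 m and z of tin_h in the frame of pan_centre between -0.005 and 0.008 m and contact force between tin_h and scale_pan above 2.2 N) or (x of tin_h in the frame of shelf_tray between -0.14 and 0.14 m and y of tin_h in the frame of shelf_tray between -0.032 and 0.032 m and z of tin_h in the frame of shelf_tray between 0.002 and 0.014 m and contact force between tin_h and shelf_tray above 2.2 N)) and x of carton in the frame of pan_centre between -0.105 and 0.105 m and y of carton in the frame of pan_centre between -0.105 and 0.105 m and z of carton in the frame of pan_centre between -0.005 and 0.008 m and value of joint scale_pan between 0.0273 and 0.0387 m and velocity of joint scale_pan between -0.01 and 0.01 m/s and angle between each of tin_a, tin_b, tin_c, tin_d, tin_e, tin_f, tin_g, tin_h's own z axis and vertical below 0.1 rad and linear speed of each of tin_a, tin_b, tin_c, tin_d, tin_e, tin_f, tin_g, tin_h below 0.03 m/s); the robot touches nothing.
It fails at once if a tin or the carton is tipped over (more than about 40 degrees) (angle between any of tin_a, tin_b, tin_c, tin_d, tin_e, tin_f, tin_g, tin_h, carton's own z axis and vertical above 0.7 rad).
It fails at once if an empty tin is left standing on the scale pan ((x of tin_a in the frame of pan_centre between -0.105 and 0.105 m and y of tin_a in the frame of pan_centre between -0.105 and 0.105 m and z of tin_a in the frame of pan_centre between -0.005 and 0.008 m and contact force between tin_a and scale_pan between 0.5 and 1.7 N and contact force between the fingers and tin_a below 0.05 N and linear speed of tin_a below 0.01 m/s) or (x of tin_b in the frame of pan_centre between -0.105 and 0.105 m and y of tin_b in the frame of pan_centre between -0.105 and 0.105 m and z of tin_b in the frame of pan_centre between -0.005 and 0.008 m and contact force between tin_b and scale_pan between 0.5 and 1.7 N and contact force between the fingers and tin_b below 0.05 N and linear speed of tin_b below 0.01 m/s) or (x of tin_c in the frame of pan_centre between -0.105 and 0.105 m and y of tin_c in the frame of pan_centre between -0.105 and 0.105 m and z of tin_c in the frame of pan_centre between -0.005 and 0.008 m and contact force between tin_c and scale_pan between 0.5 and 1.7 N and contact force between the fingers and tin_c below 0.05 N and linear speed of tin_c below 0.01 m/s) or (x of tin_d in the frame of pan_centre between -0.105 and 0.105 m and y of tin_d in the frame of pan_centre between -0.105 and 0.105 m and z of tin_d in the frame of pan_centre between -0.005 and 0.008 m and contact force between tin_d and scale_pan between 0.5 and 1.7 N and contact force between the fingers and tin_d below 0.05 N and linear speed of tin_d below 0.01 m/s) or (x of tin_e in the frame of pan_centre between -0.105 and 0.105 m and y of tin_e in the frame of pan_centre between -0.105 and 0.105 m and z of tin_e in the frame of pan_centre between -0.005 and 0.008 m and contact force between tin_e and scale_pan between 0.5 and 1.7 N and contact force between the fingers and tin_e below 0.05 N and linear speed of tin_e below 0.01 m/s) or (x of tin_f in the frame of pan_centre between -0.105 and 0.105 m and y of tin_f in the frame of pan_centre between -0.105 and 0.105 m and z of tin_f in the frame of pan_centre between -0.005 and 0.008 m and contact force between tin_f and scale_pan between 0.5 and 1.7 N and contact force between the fingers and tin_f below 0.05 N and linear speed of tin_f below 0.01 m/s) or (x of tin_g in the frame of pan_centre between -0.105 and 0.105 m and y of tin_g in the frame of pan_centre between -0.105 and 0.105 m and z of tin_g in the frame of pan_centre between -0.005 and 0.008 m and contact force between tin_g and scale_pan between 0.5 and 1.7 N and contact force between the fingers and tin_g below 0.05 N and linear speed of tin_g below 0.01 m/s) or (x of tin_h in the frame of pan_centre between -0.105 and 0.105 m and y of tin_h in the frame of pan_centre between -0.105 and 0.105 m and z of tin_h in the frame of pan_centre between -0.005 and 0.008 m and contact force between tin_h and scale_pan between 0.5 and 1.7 N and contact force between the fingers and tin_h below 0.05 N and linear speed of tin_h below 0.01 m/s)).
It fails at once if another thing on the counter is knocked over or pushed more than 7 cm (distance of any of jam_jar, mug, oil_bottle, soup_can, tea_box, honey_jar from where it was at the start of the episode above 0.07 m or angle between any of jam_jar, mug, oil_bottle, soup_can, tea_box, honey_jar's own z axis and vertical above 0.6 rad).
Of tin_a, tin_b, tin_c, tin_d, tin_e, tin_f, tin_g, tin_h only 6 to 7 are there at a start; the rules pass over those that are not, and their reading is None.
At some moment in a run one of tin_a, tin_b, tin_c, tin_d, tin_e, tin_f, tin_g, tin_h may be knocked a few centimetres aside while the robot is not near it.
It also fails if it takes over 210 s, if anything falls off the work surface, if the arm or the gripper's body presses on something with over 40 N, if the wrist force passes 120 N, or if a joint passes its speed limit or range.

### The arm

A 6-joint arm with a two-finger parallel gripper is mounted at the origin on the work surface. World frame = base frame: x ahead of the robot, y to its left, z up, the work surface at z = 0. Lengths are in m, angles in rad, forces in N, time in s.
With the tool pointing down it reaches from about 0.35 to 0.775 m from the base axis. Payload 7.3 kg.
Tool frame: the origin (TCP) lies on the centre line of the jaws, within the pads' length; the fingertips stand 25 mm ahead of it and the grasp point (between the pads) lies 6 mm ahead of it; z points along the fingers, y is the line along which they close (so a half turn about z gives the same grasp; the last joint's range is limited). The gripper opens to 92 mm and grips with 3 to 60 N. Pads are 19 mm wide; open, the fingers measure 130 mm over their backs; the gripper's body (75 mm by 190 mm) begins 47 mm behind the grasp point.
Start: joints at [-1.267, 0.342, 1.524, -0, 1.275, -0.146], TCP at [0.228, -0.473, 0.252] pointing down, gripper open.
Joint ranges: [-2.53, 2.53], [-0.77, 2.02], [0.04, 2.7], [-1, 4.14], [0.28, 2.66], [-3.11, 3.11]. Speed limits (rad/s): [2.57, 2.57, 3.14, 3.14, 3.14, 3.14].

### API

Orientations are given as [roll, pitch, yaw] about the fixed x, y, z axes, in that order (R = Rz(yaw) Ry(pitch) Rx(roll)).
In Python, from cell import status, read_camera, camera_info, ticket, models gives the robot as it stands.
- The arm moves only by the tool send_rows, never from a script. Its argument "plan" is a list of rows, each an object with "offset": the shift along the tool's x, y, z in mm, a list of three; "yaw": the turn about the tool's z in rad. In form: [{"offset": [dx, dy, dz], "yaw": yaw}, ...]. A call has 1 to 20 rows; each row shifts and turns the commanded pose from where the row before left it, along the tool's axes as they then stand; what a row does not reach is not made up. A row lasts 1/10 s, in which the tool goes at most 50 mm and 8.59 degrees, less where a joint would pass 70% of its speed; a pose out of reach is approached as far as the arm can. A call is refused whole if a number of a shift passes 50 or a number of a turn 0.15, either way. A call with a gripper value outside its range is refused whole. "hand" is the closure, from 0 (fully open) to 1 (shut), set as the call begins (left out, the last holds). The fingers move at their own pace and stop on an object; "squeeze" is the grip in N (left out, the last holds). Time passes only in rows, so rows that do not move let the fingers close. It gives the time, the measured TCP pose, the force, the opening and the grip force at its end, in the units of the state.
- status.observe(): the state, without advancing time (a new reading comes with each control period).
- read_camera(name): name is "scene" or "top" or "wrist"; returns the picture (384x512x3 uint8, red, green, blue); there is no depth.
- camera_info(name): a dict with "vfov" (degrees; the focal length in pixels is half the picture's height over the tangent of half this angle, whatever the lens; pixels are square), "cx", "cy" (the principal point, pixels), "distortion" ([k1, k2, p1, p2, k3] as OpenCV has them; the pictures are not rectified), "origin" and "attitude" of the camera in the world. Camera axes: x right, y down, z forward; pixel columns grow to the right and rows downward; lengths in m; the calibration is good to about 2 mm. A picture is of the moment at which its call begins: read the wrist's pose just before it. camera_info takes no time and is no camera call; for the wrist camera it gives the pose at the moment of the call.
- ticket.hand_in(): hands the job in; it is judged then, once.
Trained networks look in the newest picture that a camera, given by its name, has taken for a name from the list of things; names that differ only in an ending like _2 or _b are one class to them, and where a whole thing is asked for, a point or a joint stands for the part that bears it (a point fixed in the world has none). Each returns a list of dicts, best first, with "conf" (0 to 1); they miss things now and then, are a little off and sometimes report something else, mostly with a low value. They report only what shows in the picture. A call takes as long as a camera call. They do not tell look-alikes from the thing itself.
- models.regions_of(camera, label): "mask" (384x512 bool, what is visible of it) and "extent" ([left, top, right, bottom] in pixels, round what is visible of it).
The state is a dict: "time": time; "qpos": joint angles; "qvel": joint speeds; "joint_efforts": joint torques, N m; "tool_pos": TCP position; "tool_rot": TCP orientation; "contact_force": force on the tool from outside, world axes, zero at the start; "torque": the same for the moment, N m; "opening": finger opening in m; "grip_force": force on a finger pad.
Only numpy, scipy, OpenCV 4.12 (cv2) and the standard library are available. Lean on these libraries where they do the work, as an engineer would, in place of code of your own. Each camera call takes 0.05 s, during which the arm holds its last target. There are 200 camera calls.

## Working session

There is one attempt and no reset: what is moved stays moved. The work goes in short steps, Python scripts to look and compute and a tool call to move; the robot and the scene stay as the last step left them, time stands still between calls to the robot, and variables do not carry over. Pictures are saved under pics/ and viewed, at most 14 in all, crops included, and the job is handed in when it is done.

Besides the shell and the picture viewer there is one more tool, called after "Emit:" in YAML: its name, and indented under it one key for each argument. send_rows: Moves the arm, as the interface text tells. Its arguments: {"type":"object","properties":{"plan":{"type":"array"},"hand":{"type":"number"},"squeeze":{"type":"number"}},"required":["plan"]}

```bash
mkdir -p pics; ls; python3 - <<'E'
from cell import status, read_camera, camera_info, models
import cv2,numpy as np
for n in("top","scene"):
    im=read_camera(n); cv2.imwrite(f"pics/{n}0.png",cv2.resize(im[:,:,::-1],(800,600),interpolation=cv2.INTER_CUBIC)); print(camera_info(n))
s=status.observe();print(s)
for l in("tin_c","scale","carton","basket","shelf_tray","jam_jar"):
    print(l,[(round(r['conf'],2),r['extent']) for r in models.regions_of("top",l)])
E
```

```text
pics
{'vfov': 51.294896691349884, 'cx': 251.6258403083722, 'cy': 186.82255147392732, 'distortion': array([0.03102066, 0.        , 0.        , 0.        , 0.        ]), 'origin': array([0.3291047 , 0.01330397, 1.55197316]), 'attitude': array([-3.00446736e+00,  1.35221678e-03, -1.56615032e+00])}
{'vfov': 43.5936628486898, 'cx': 251.37391448522226, 'cy': 189.7303074291344, 'distortion': array([-0.04443633,  0.        ,  0.        ,  0.        ,  0.        ]), 'origin': array([ 1.61804509, -0.28481494,  0.91874658]), 'attitude': array([-2.19139775, -0.00687366,  1.29687798])}
{'time': 0.1, 'qpos': array([-1.26698026e+00,  3.42671274e-01,  1.52488681e+00, -1.60692497e-05,
        1.27540884e+00, -1.46017267e-01]), 'qvel': array([-1.54489439e-05, -2.95087750e-03, -3.16893543e-03, -3.10012128e-04,
        5.99419595e-04, -1.31787809e-04]), 'joint_efforts': array([ 1.90317049e-03, -4.32006741e+01, -2.44692922e+01,  7.19227293e-02,
        5.26690960e-02, -4.39176017e-05]), 'tool_pos': array([ 0.22819016, -0.47246368,  0.25111708]), 'tool_rot': array([-3.14023077e+00, -1.84752460e-04,  4.4983
[... 178 characters left out ...]
207}
tin_c [(0.86, [353.7, 260.0, 379.5, 283.5]), (0.85, [241.2, 143.1, 259.3, 159.5]), (0.82, [265.8, 207.5, 287.9, 227.6]), (0.69, [269.3, 172.0, 289.7, 197.5]), (0.63, [216.0, 173.9, 233.5, 195.2]), (0.53, [190.7, 240.8, 212.5, 262.5]), (0.4, [328.1, 259.2, 339.6, 279.0])]
scale [(0.94, [126.5, 159.5, 200.3, 263.6]), (0.62, [122.4, 160.6, 198.9, 232.9])]
carton [(0.95, [128.3, 167.3, 163.1, 186.4]), (0.28, [189.0, 123.8, 210.8, 152.7])]
basket [(0.66, [292.5, 155.1, 330.3, 242.4])]
shelf_tray [(0.88, [332.5, 157.9, 366.5, 242.9]), (0.44, [303.6, 114.9, 346.5, 141.6]), (0.34, [268.1, 205.8, 285.5, 226.8])]
jam_jar [(0.53, [267.4, 141.7, 287.9, 164.9]), (0.44, [128.2, 157.8, 200.4, 229.4])]
```

View pics/top0.png

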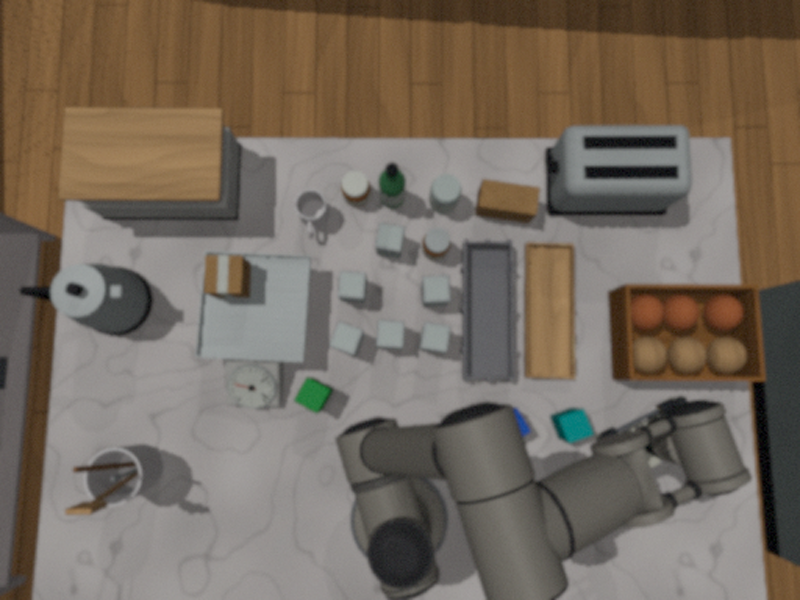

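View pics/scene0.png

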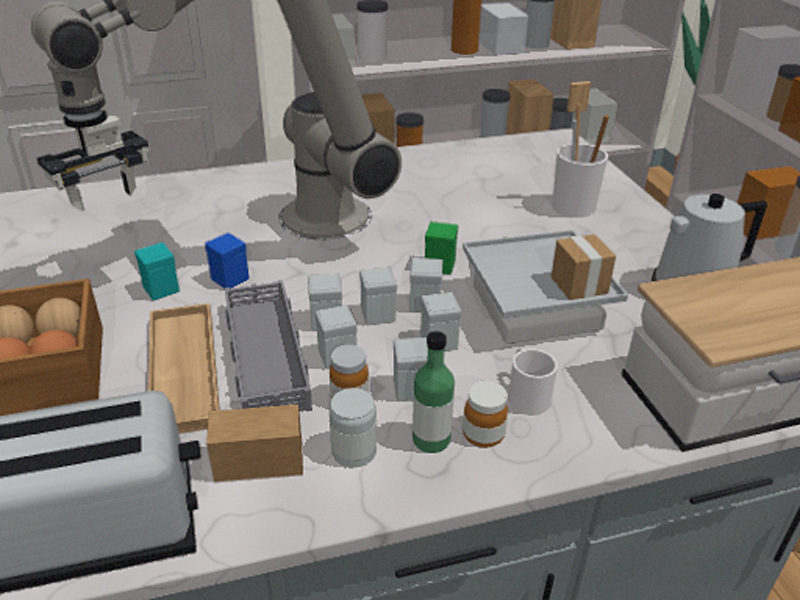

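The top picture (800x600 px) shows six plain tins at (389,240), (352,285), (435,290), (347,338), (390,334) and (435,338). Things that could be mistaken for a tin:
- Look-alikes: green block (313,394), blue block (520,423), turquoise block (575,426).
- Bystanders: jam jar (437,243), soup can (445,192).

The basket is at (489,311), the tray at (549,311) and the carton at (227,275).

```bash
cat > h.py <<'E'
from cell import status, read_camera, camera_info, models, ticket
import cv2,numpy as np
from scipy.spatial.transform import Rotation as R
def K(ci):
    f=192/np.tan(np.radians(ci['vfov']/2)); return np.array([[f,0,ci['cx']],[0,f,ci['cy']],[0,0,1.]])
def back(ci,px,z):
    "pixels (512x384) -> world points on the plane z"
    p=cv2.undistortPoints(np.float64(px).reshape(-1,1,2),K(ci),ci['distortion'])[:,0]
    d=R.from_euler('xyz',ci['attitude']).apply(np.c_[p,np.ones(len(p))]); o=np.array(ci['origin'])
    return o+d*((z-o[2])/d[:,2])[:,None]
def proj(ci,P):
    rv=R.from_euler('xyz',ci['attitude']).inv(); P=np.float64(P).reshape(-1,3)
    return cv2.projectPoints(rv.apply(P-ci['origin']),np.zeros(3),np.zeros(3),K(ci),ci['distortion'])[0][:,0]
def delta(x,y,z=None,yaw=None):
    "TCP target -> tool-axis shift mm and turn"
    s=status.observe(); p=s['tool_pos']; r=R.from_euler('xyz',s['tool_rot'])
    d=np.array([x,y,p[2] if z is None else z])-p
    print('t',round(s['time'],1),'tcp',p.round(4),'yaw',s['tool_rot'][2].round(3),'F',s['contact_force'].round(2),'open',round(s['opening'],4))
    print(' shift mm',(r.inv().apply(d)*1000).round(1),end=' ')
    if yaw is not None:
        t=-(yaw-s['tool_rot'][2]); t=(t+np.pi/2)%np.pi-np.pi/2; print('turn',t.round(3),end='')
        r2=r*R.from_euler('z',t); print(' shift after turn',(r2.inv().apply(d)*1000).round(1))
    else: print()
def rect(ci,mask,z):
    c=max(cv2.findContours(mask.astype(np.uint8),cv2.RETR_EXTERNAL,cv2.CHAIN_APPROX_NONE)[0],key=cv2.contourArea)
    w=back(ci,c.reshape(-1,2),z)[:,:2]
    (cx,cy),(a,b),ang=cv2.minAreaRect((w*1000).astype(np.float32))
    return np.round([cx/1000,cy/1000,a/1000,b/1000,(ang+45)%90-45],3)
E
python3 - <<'E'
from h import *
ci=camera_info("top"); s=.64
T=[(389,238),(352,284),(435,289),(347,337),(390,333),(435,337)]
print('tins',back(ci,np.array(T)*s,.09).round(3)[:,:2].tolist())
print('jar',back(ci,[[437*s,241*s]],.1).round(3),'bottle',back(ci,[[392*s,170*s]],.22).round(3))
print('basket corners',back(ci,np.array([(465,240),(512,240),(514,381),(463,381)])*s,.05).round(3)[:,:2].tolist())
print('tray corners',back(ci,np.array([(525,243),(573,243),(575,378),(527,378)])*s,.026).round(3)[:,:2].tolist())
print('pan corners',back(ci,np.array([(205,255),(311,256),(304,361),(198,357)])*s,.1).round(3)[:,:2].tolist())
print('carton',back(ci,[[226*s,272*s]],.17).round(3),'dial',back(ci,[[251*s,386*s]],.09).round(3))
print(camera_info('wrist'),status.observe()['tool_pos'])
for n in ('basket','shelf_tray'):
    print(n)
    im=read_camera("top")
    for r in models.regions_of("top",n)[:1]: print(rect(ci,r['mask'],.05 if n=='basket' else .026))
delta(.58,-.02,.35,0)
E
```

```text
tins [[0.661, 0.027], [0.549, 0.114], [0.538, -0.083], [0.424, 0.124], [0.434, 0.023], [0.425, -0.082]]
jar [[ 0.652 -0.087  0.1  ]] bottle [[0.785 0.02  0.22 ]]
basket corners [[0.666, -0.159], [0.666, -0.274], [0.324, -0.272], [0.323, -0.151]]
tray corners [[0.664, -0.311], [0.664, -0.43], [0.332, -0.423], [0.331, -0.308]]
pan corners [[0.615, 0.461], [0.614, 0.211], [0.368, 0.221], [0.376, 0.466]]
carton [[0.563 0.39  0.17 ]] dial [[0.31  0.344 0.09 ]]
{'vfov': 64.4232423256621, 'cx': 258.6260318570917, 'cy': 190.13482365734504, 'distortion': array([-0.03662319,  0.        ,  0.        ,  0.        ,  0.        ]), 'origin': array([ 0.29528866, -0.44100811,  0.38432669]), 'attitude': array([ 2.86785638e+00, -5.36777622e-04, -1.11986453e+00])} [ 0.22828277 -0.4727525   0.25163578]
basket
[ 0.496 -0.213  0.138  0.345 -0.574]
shelf_tray
[ 0.501 -0.364  0.125  0.332 -0.63 ]
t 0.6 tcp [ 0.2283 -0.4728  0.2517] yaw 0.45 F [-0.36  0.5  -0.15] open 0.0917
 shift mm [ 513.6 -254.8  -98.3] turn 0.45 shift after turn [ 351.7 -452.8  -98.3]
```

Emit:
send_rows:
  plan:
    - {"offset": [0, 0, -20], "yaw": 0.15}
    - {"offset": [0, 0, -20], "yaw": 0.15}
    - {"offset": [0, 0, -20], "yaw": 0.15}
    - {"offset": [27, -41, -4], "yaw": 0}
    - {"offset": [27, -41, -4], "yaw": 0}
    - {"offset": [27, -41, -4], "yaw": 0}
    - {"offset": [27, -41, -4], "yaw": 0}
    - {"offset": [27, -41, -4], "yaw": 0}
    - {"offset": [27, -41, -4], "yaw": 0}
    - {"offset": [27, -41, -4], "yaw": 0}
    - {"offset": [27, -41, -4], "yaw": 0}
    - {"offset": [27, -41, -4], "yaw": 0}
    - {"offset": [27, -41, -4], "yaw": 0}
    - {"offset": [27, -41, -4], "yaw": 0}
    - {"offset": [27, -41, -4], "yaw": 0}
    - {"offset": [0, 0, 0], "yaw": 0}
    - {"offset": [0, 0, 0], "yaw": 0}
    - {"offset": [0, 0, 0], "yaw": 0}

```text
time: 2.4
tool_pos: [0.5519, 0.0184, 0.3596]
tool_rot: [3.141, 0.001, -0.001]
contact_force: [-0.5, -0.7, -0.8]
opening: 0.0918
grip_force: 0.0
```

```bash
python3 - <<'E'
from h import *
ci=camera_info("wrist"); im=read_camera("wrist"); cv2.imwrite("pics/w0.png",cv2.resize(im[:,:,::-1],(800,600)))
np.save('w0.npy',im)
delta(.55,.02,.35,0)
for r in models.regions_of("wrist","tin_c"):
    if r['conf']>.3: print(round(r['conf'],2),np.round(r['extent']),rect(ci,r['mask'],.096))
E
```

```text
t 2.5 tcp [0.5519 0.0181 0.3598] yaw -0.002 F [ 0.35  0.48 -1.09] open 0.0918
 shift mm [-1.9 -1.9  9.8] turn -0.002 shift after turn [-1.9 -2.   9.8]
0.94 [297. 203. 343. 256.] [ 0.453 -0.069  0.063  0.076 -7.128]
0.92 [170. 203. 218. 257.] [  0.452   0.113   0.06    0.078 -17.662]
0.89 [228.  43. 284. 104.] [ 0.667  0.024  0.064  0.064 -9.935]
0.8 [303. 138. 362. 193.] [ 0.548 -0.079  0.074  0.076  2.989]
0.73 [144. 281. 180. 319.] [  0.34    0.165   0.037   0.077 -24.156]
0.7 [231. 205. 278. 256.] [ 0.456  0.021  0.064  0.081 -1.298]
0.65 [165. 134. 222. 187.] [ 0.556  0.108  0.073  0.071 -5.114]
```

View pics/w0.png

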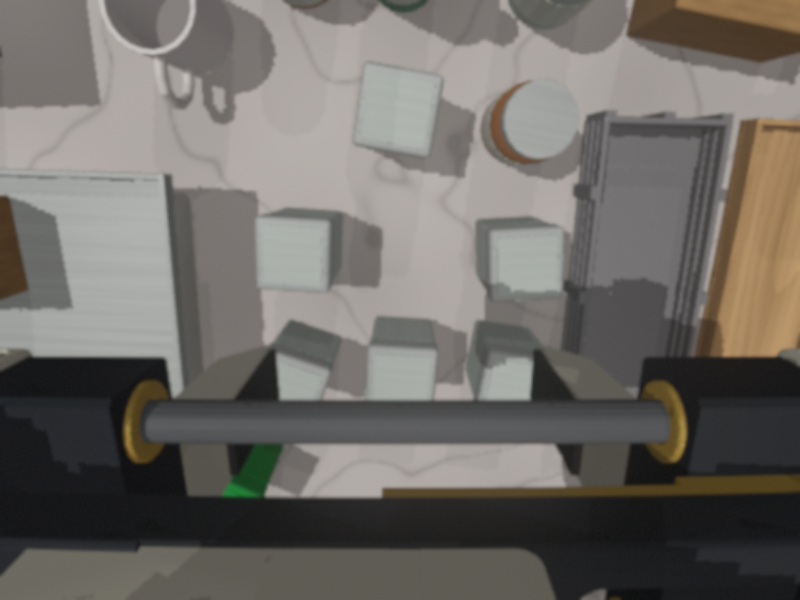

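```bash
python3 - <<'E'
from h import *
ci=camera_info("wrist")
Q={'far':[(366,62),(442,74),(430,157),(355,146)],'L':[(258,218),(331,216),(330,290),(257,288)],'Rt':[(489,228),(563,225),(563,298),(491,300)]}
for k,q in Q.items():
    w=back(ci,np.array(q)*.64,.096)[:,:2]; (c,sz,a)=cv2.minAreaRect((w*1000).astype(np.float32)); print(k,np.round(c,1),np.round(sz),round((a+45)%90-45,1))
w=back(ci,np.array([(503,122),(579,112),(540,80),(540,162)])*.64,.1);print('jar',w.round(3).tolist())
print('basket in',back(ci,np.array([(610,128),(720,128),(580,385)])*.64,.006).round(3)[:,:2].tolist())
im=read_camera("top"); cv2.imwrite("pics/dial.png",cv2.resize(im[140:270,120:260,::-1],None,fx=4.3,fy=4.3,interpolation=cv2.INTER_CUBIC))
delta(.36,.02,.36,0)
E
```

```text
far [666.8  22.3] [61. 63.] -8.1
L [553.9 111.4] [63. 65.] -3.2
Rt [544.2 -86.7] [65. 63.] 4.2
jar [[0.658, -0.06, 0.1], [0.666, -0.119, 0.1], [0.689, -0.087, 0.1], [0.628, -0.091, 0.1]]
basket in [[0.661, -0.183], [0.662, -0.294], [0.387, -0.18]]
t 2.5 tcp [0.5519 0.0179 0.36  ] yaw -0.002 F [-0.36 -0.32  0.17] open 0.0913
 shift mm [-1.919e+02 -1.700e+00 -1.000e-01] turn -0.002 shift after turn [-1.919e+02 -2.100e+00 -1.000e-01]
```

View pics/dial.png

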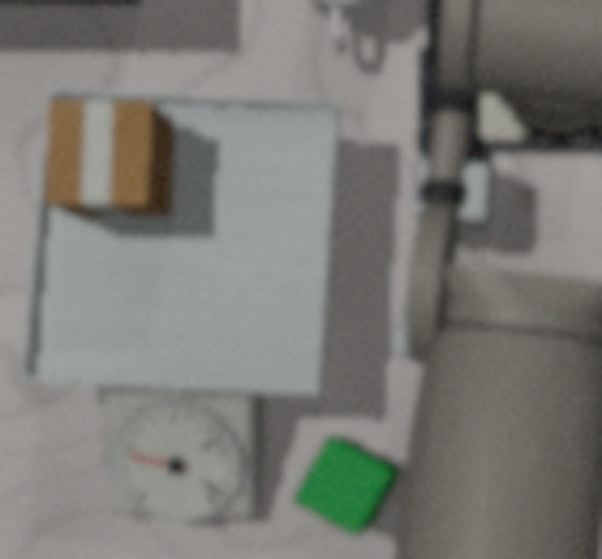

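The dial crop shows the red pointer at about 80° from +x, so the carton weighs about 0.4 kg and three full tins should bring it to about 1.6 kg. The green look-alike is at (348,485) in that crop. Next I'll look at the front row of tins.

Emit:
send_rows:
  plan:
    - {"offset": [-42, 0, 10], "yaw": 0}
    - {"offset": [-42, 0, 10], "yaw": 0}
    - {"offset": [0, 0, 0], "yaw": 0}
    - {"offset": [0, 0, 0], "yaw": 0}

```text
time: 2.95
tool_pos: [0.4678, 0.0185, 0.3404]
tool_rot: [3.141, -0.002, -0.002]
contact_force: [0.6, 0.4, 1.1]
opening: 0.0919
grip_force: 0.0
```

```bash
python3 - <<'E'
from h import *
ci=camera_info("wrist"); im=read_camera("wrist"); cv2.imwrite("pics/w1.png",cv2.resize(im[100:300,100:400,::-1],(795,530),interpolation=cv2.INTER_CUBIC))
delta(.431,-.085,.17,0)
print(status.observe()['qpos'].round(2))
E
```

```text
t 3.0 tcp [0.4689 0.0184 0.3408] yaw -0.002 F [ 0.38 -1.18  0.26] open 0.0916
 shift mm [-38.2 103.4 170.7] turn -0.002 shift after turn [-38.4 103.4 170.7]
[-0.12  0.18  1.5  -0.    1.46  1.45]
```

View pics/w1.png

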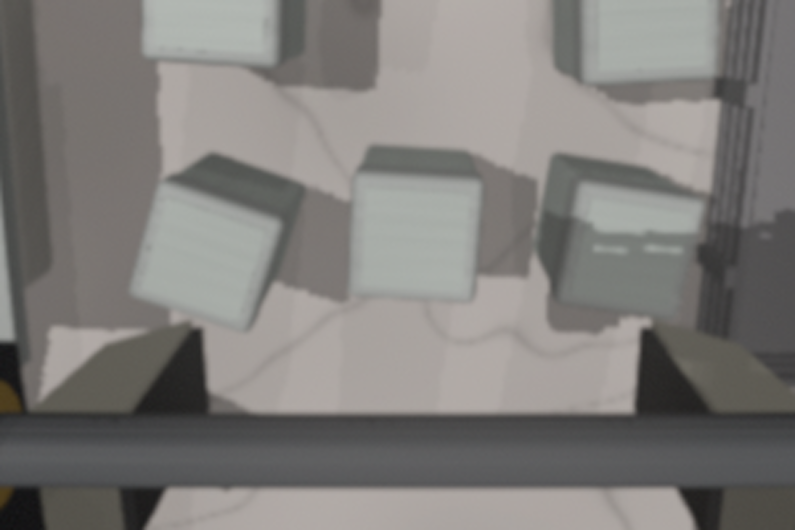

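The crop shows all three front tins clearly. Lid corners in crop pixels:
- Left tin, turned: (165,180) to (247,328).
- Mid tin: (357,170) to (472,300).
- Right tin: (582,180) to (688,315).

```bash
python3 - <<'E'
from h import *
ci=camera_info("wrist")
Q={'FL':[(165,180),(283,220),(247,328),(132,293)],'FM':[(357,171),(481,179),(473,300),(350,297)],'FR':[(582,180),(705,198),(688,315),(558,298)]}
for k,q in Q.items():
    w=back(ci,np.array(q)/2.65+100,.096)[:,:2]; (c,sz,a)=cv2.minAreaRect((w*1000).astype(np.float32)); print(k,np.round(c,1),np.round(sz),round((a+45)%90-45,1))
    delta(c[0]/1e3,c[1]/1e3,.17,np.radians((a+45)%90-45))
E
```

```text
FL [428.8 123. ] [59. 62.] -20.3
t 3.0 tcp [0.4689 0.0184 0.3408] yaw -0.002 F [ 0.38 -1.18  0.26] open 0.0916
 shift mm [ -40.8 -104.6  170.6] turn 0.353 shift after turn [-74.4 -84.  170.6]
FM [437.8  20.6] [61. 63.] -3.8
t 3.0 tcp [0.4689 0.0184 0.3408] yaw -0.002 F [ 0.38 -1.18  0.26] open 0.0916
 shift mm [-31.6  -2.2 170.7] turn 0.064 shift after turn [-3.170e+01 -1.000e-01  1.707e+02]
FR [432.7 -87.1] [66. 60.] -7.9
t 3.0 tcp [0.4689 0.0184 0.3408] yaw -0.002 F [ 0.38 -1.18  0.26] open 0.0916
 shift mm [-36.5 105.5 170.7] turn 0.137 shift after turn [-21.8 109.5 170.7]
```

Emit:
send_rows:
  plan:
    - {"offset": [0, 0, 20], "yaw": 0.137}
    - {"offset": [-7, 36, 30], "yaw": 0}
    - {"offset": [-7, 36, 30], "yaw": 0}
    - {"offset": [-8, 37, 30], "yaw": 0}
    - {"offset": [0, 0, 40], "yaw": 0}
    - {"offset": [0, 0, 40], "yaw": 0}
    - {"offset": [0, 0, 0], "yaw": 0}
    - {"offset": [0, 0, 0], "yaw": 0}
  hand: 0.13
  squeeze: 25

```text
time: 3.8
tool_pos: [0.4329, -0.0864, 0.1504]
tool_rot: [3.141, -0.0, -0.138]
contact_force: [0.4, -0.7, 0.7]
opening: 0.0802
grip_force: 0.0
```

```bash
python3 - <<'E'
from h import *
delta(.4327,-.087,.072,np.radians(-7.9))
E
```

```text
t 3.8 tcp [ 0.4329 -0.0864  0.1504] yaw -0.138 F [ 0.4  -0.67  0.65] open 0.0802
 shift mm [-0.2  0.6 78.4] turn 0.0 shift after turn [-0.2  0.6 78.4]
```

Emit:
send_rows:
  plan:
    - {"offset": [0, 0, 26], "yaw": 0}
    - {"offset": [0, 0, 26], "yaw": 0}
    - {"offset": [0, 0, 26], "yaw": 0}
    - {"offset": [0, 0, 0], "yaw": 0}

```text
time: 4.2
tool_pos: [0.4323, -0.0858, 0.0716]
tool_rot: [-3.141, 0.001, -0.137]
contact_force: [-0.6, -0.7, 0.1]
opening: 0.0797
grip_force: 0.0
```

Emit:
send_rows:
  plan:
    - {"offset": [0, 0, 0], "yaw": 0}
    - {"offset": [0, 0, 0], "yaw": 0}
    - {"offset": [0, 0, 0], "yaw": 0}
    - {"offset": [0, 0, 0], "yaw": 0}
    - {"offset": [0, 0, -20], "yaw": 0}
    - {"offset": [0, 0, -35], "yaw": 0}
    - {"offset": [0, 0, -35], "yaw": 0}
    - {"offset": [0, 0, -35], "yaw": 0}
    - {"offset": [0, 0, 0], "yaw": 0}
    - {"offset": [0, 0, 0], "yaw": 0}
    - {"offset": [0, 0, 0], "yaw": 0}
  hand: 1
  squeeze: 25

```text
time: 5.3
tool_pos: [0.4306, -0.0854, 0.1954]
tool_rot: [-3.141, 0.003, -0.137]
contact_force: [0.2, 0.6, -5.0]
opening: 0.0639
grip_force: 24.9
```

Emit:
send_rows:
  plan:
    - {"offset": [0, 0, 0], "yaw": -0.068}
    - {"offset": [0, 0, 0], "yaw": -0.07}
    - {"offset": [0, 0, 0], "yaw": 0}

```text
time: 5.6
tool_pos: [0.4308, -0.0855, 0.1951]
tool_rot: [-3.14, 0.003, 0.001]
contact_force: [0.5, 0.1, -4.5]
opening: 0.0641
grip_force: 24.9
```

The first tin pulls about 4.5 N, so it is full and goes on the scale pan.

Emit:
send_rows:
  plan:
    - {"offset": [0, -20, -15], "yaw": 0}
    - {"offset": [0, -40, -10], "yaw": 0}
    - {"offset": [0, -45, 0], "yaw": 0}
    - {"offset": [0, -45, 0], "yaw": 0}
    - {"offset": [-1, -45, 0], "yaw": 0}
    - {"offset": [-1, -45, 0], "yaw": 0}
    - {"offset": [-1, -45, 0], "yaw": 0}
    - {"offset": [-1, -45, 0], "yaw": 0}
    - {"offset": [-1, -45, 0], "yaw": 0}
    - {"offset": [0, -45, 0], "yaw": 0}
    - {"offset": [0, -40, 0], "yaw": 0}
    - {"offset": [0, -20, 0], "yaw": 0}
    - {"offset": [0, 0, 15], "yaw": 0}
    - {"offset": [0, 0, 15], "yaw": 0}
    - {"offset": [0, 0, 0], "yaw": 0}
    - {"offset": [0, 0, 0], "yaw": 0}

```text
time: 7.2
tool_pos: [0.4261, 0.3939, 0.1908]
tool_rot: [3.14, 0.002, -0.0]
contact_force: [0.7, 0.2, -3.6]
opening: 0.0638
grip_force: 24.9
```

```bash
python3 - <<'E'
from h import *
delta(.425,.395,.158,0)
ci=camera_info("wrist"); im=read_camera("wrist"); cv2.imwrite("pics/w2.png",im[:,:,::-1])
E
```

```text
t 7.2 tcp [0.4261 0.3939 0.1908] yaw -0.0 F [ 0.68  0.19 -3.58] open 0.0638
 shift mm [-1.  -1.1 32.8] turn -0.0 shift after turn [-1.  -1.1 32.8]
```

View pics/w2.png

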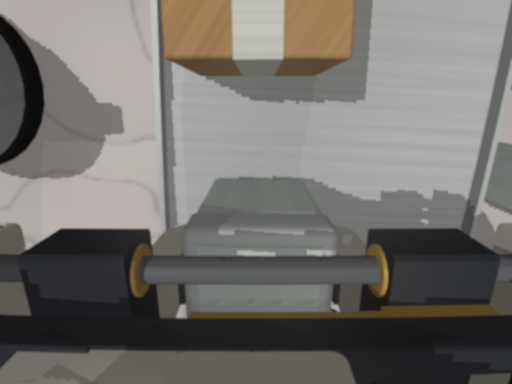

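The wrist picture shows the held tin over the pan, with the left rim at column 162, the right rim at about column 490 and the carton ahead at (260,30).

```bash
python3 - <<'E'
from h import *
ci=camera_info("wrist")
print(back(ci,[(157,30),(163,200),(510,30),(480,170)],.104).round(3))
print('carton top',back(ci,[(165,60),(355,57)],.18).round(3))
E
```

```text
[[0.549 0.461 0.104]
 [0.431 0.467 0.104]
 [0.552 0.224 0.104]
 [0.455 0.227 0.104]]
carton top [[0.52  0.436 0.18 ]
 [0.521 0.351 0.18 ]]
```

Emit:
send_rows:
  plan:
    - {"offset": [0, 0, 15], "yaw": 0}
    - {"offset": [0, 0, 9], "yaw": 0}
    - {"offset": [0, 0, 4], "yaw": 0}
    - {"offset": [0, 0, 3], "yaw": 0}
    - {"offset": [0, 0, 0], "yaw": 0}

```text
time: 7.75
tool_pos: [0.4264, 0.3941, 0.1609]
tool_rot: [3.141, -0.0, 0.001]
contact_force: [-0.2, -0.4, -1.5]
opening: 0.0638
grip_force: 24.9
```

Emit:
send_rows:
  plan:
    - {"offset": [0, 0, 3], "yaw": 0}
    - {"offset": [0, 0, 2], "yaw": 0}
    - {"offset": [0, 0, 0], "yaw": 0}
    - {"offset": [0, 0, 0], "yaw": 0}

```text
time: 8.15
tool_pos: [0.4265, 0.3943, 0.156]
tool_rot: [-3.141, -0.001, 0.001]
contact_force: [-0.1, -1.5, 1.3]
opening: 0.0639
grip_force: 24.9
```

Emit:
send_rows:
  plan:
    - {"offset": [0, 0, 0], "yaw": 0}
    - {"offset": [0, 0, 0], "yaw": 0}
    - {"offset": [0, 0, 0], "yaw": 0}
    - {"offset": [0, 0, -20], "yaw": 0}
    - {"offset": [0, 0, -40], "yaw": 0}
    - {"offset": [0, 0, -40], "yaw": 0}
    - {"offset": [0, 0, 0], "yaw": 0}
  hand: 0.13

```text
time: 8.85
tool_pos: [0.4283, 0.3957, 0.2618]
tool_rot: [-3.135, -0.009, 0.001]
contact_force: [0.2, 0.4, 0.5]
opening: 0.08
grip_force: 0.0
```

```bash
python3 - <<'E'
from h import *
delta(.4378,.0206,.15,np.radians(-3.8))
E
```

```text
t 8.8 tcp [0.4283 0.3957 0.2618] yaw 0.001 F [0.17 0.4  0.52] open 0.08
 shift mm [  8.1 375.8 109.4] turn 0.067 shift after turn [ 33.3 374.5 109.4]
```

Emit:
send_rows:
  plan:
    - {"offset": [0, 20, 0], "yaw": 0.067}
    - {"offset": [4, 45, 0], "yaw": 0}
    - {"offset": [4, 45, 0], "yaw": 0}
    - {"offset": [4, 45, 0], "yaw": 0}
    - {"offset": [4, 45, 0], "yaw": 0}
    - {"offset": [4, 45, 0], "yaw": 0}
    - {"offset": [4, 45, 15], "yaw": 0}
    - {"offset": [4, 45, 30], "yaw": 0}
    - {"offset": [4, 40, 30], "yaw": 0}
    - {"offset": [0, 0, 30], "yaw": 0}
    - {"offset": [0, 0, 0], "yaw": 0}
    - {"offset": [0, 0, 0], "yaw": 0}

```text
time: 10.05
tool_pos: [0.4347, 0.0217, 0.1534]
tool_rot: [-3.141, 0.001, -0.066]
contact_force: [-0.0, 0.7, 0.9]
opening: 0.08
grip_force: 0.0
```

```bash
python3 - <<'E'
from h import *
delta(.4378,.0206,.072,np.radians(-3.8))
ci=camera_info("wrist"); im=read_camera("wrist"); cv2.imwrite("pics/w3.png",im[:,:,::-1])
for r in models.regions_of("wrist","tin_c"):
    if r['conf']>.3: print(round(r['conf'],2),np.round(r['extent']),rect(ci,r['mask'],.096))
E
```

```text
t 10.1 tcp [0.4347 0.0217 0.1534] yaw -0.066 F [-0.01  0.68  0.9 ] open 0.08
 shift mm [ 3.3  0.9 81.3] turn 0.0 shift after turn [ 3.3  0.9 81.3]
0.96 [210. 152. 307. 257.] [ 0.445  0.021  0.063  0.073 -2.939]
0.83 [337.   0. 483.  96.] [ 0.536 -0.074  0.086  0.053 -0.28 ]
0.75 [ 35.   3. 186.  99.] [ 0.545  0.102  0.085  0.055 -5.157]
0.65 [ 65. 165. 190. 251.] [  0.45    0.109   0.075   0.06  -19.789]
```

Still in place; grasp.

Emit:
send_rows:
  plan:
    - {"offset": [3, 1, 27], "yaw": 0}
    - {"offset": [0, 0, 27], "yaw": 0}
    - {"offset": [0, 0, 27], "yaw": 0}
    - {"offset": [0, 0, 0], "yaw": 0}

```text
time: 10.55
tool_pos: [0.4366, 0.0212, 0.071]
tool_rot: [-3.141, 0.003, -0.065]
contact_force: [0.2, -0.3, 0.0]
opening: 0.0798
grip_force: 0.0
```

Emit:
send_rows:
  plan:
    - {"offset": [0, 0, 0], "yaw": 0}
    - {"offset": [0, 0, 0], "yaw": 0}
    - {"offset": [0, 0, 0], "yaw": 0}
    - {"offset": [0, 0, 0], "yaw": 0}
    - {"offset": [0, 0, -20], "yaw": 0}
    - {"offset": [0, 0, -35], "yaw": 0}
    - {"offset": [0, 0, -35], "yaw": 0}
    - {"offset": [0, 0, -35], "yaw": 0}
    - {"offset": [0, 0, 0], "yaw": 0}
    - {"offset": [0, 0, 0], "yaw": -0.067}
    - {"offset": [0, 0, 0], "yaw": 0}
    - {"offset": [0, 0, 0], "yaw": 0}
  hand: 1

```text
time: 11.75
tool_pos: [0.4372, 0.0203, 0.1968]
tool_rot: [3.142, 0.001, -0.001]
contact_force: [0.3, 0.3, -1.1]
opening: 0.0636
grip_force: 25.0
```

```bash
python3 - <<'E'
from h import *
delta(.425,.28,.22,0); delta(.61,-.214,.22,0)
E
```

```text
t 11.8 tcp [0.4372 0.0203 0.1968] yaw -0.001 F [ 0.29  0.26 -1.06] open 0.0636
 shift mm [ -12.5 -259.7  -23.2] turn -0.001 shift after turn [ -12.2 -259.7  -23.2]
t 11.8 tcp [0.4372 0.0203 0.1968] yaw -0.001 F [ 0.29  0.26 -1.06] open 0.0636
 shift mm [172.9 234.2 -23.3] turn -0.001 shift after turn [172.8 234.3 -23.3]
```

Empty, so it goes in the basket's far slot.

Emit:
send_rows:
  plan:
    - {"offset": [24, 34, -3], "yaw": 0}
    - {"offset": [24, 34, 0], "yaw": 0}
    - {"offset": [24, 34, 0], "yaw": 0}
    - {"offset": [24, 33, 0], "yaw": 0}
    - {"offset": [24, 33, 0], "yaw": 0}
    - {"offset": [24, 33, 0], "yaw": 0}
    - {"offset": [24, 33, 0], "yaw": 0}
    - {"offset": [0, 0, 0], "yaw": 0}
    - {"offset": [0, 0, 30], "yaw": 0}
    - {"offset": [0, 0, 25], "yaw": 0}
    - {"offset": [0, 0, 0], "yaw": 0}
    - {"offset": [0, 0, 0], "yaw": 0}

```text
time: 12.95
tool_pos: [0.6056, -0.2131, 0.1451]
tool_rot: [-3.141, 0.001, 0.0]
contact_force: [-0.8, -0.5, -0.9]
opening: 0.0637
grip_force: 25.0
```

```bash
python3 - <<'E'
from h import *
delta(.605,-.214,.078,0)
ci=camera_info("wrist"); im=read_camera("wrist"); cv2.imwrite("pics/w4.png",im[:,:,::-1])
E
```

```text
t 12.9 tcp [ 0.6056 -0.2131  0.1451] yaw 0.0 F [-0.78 -0.5  -0.9 ] open 0.0637
 shift mm [-0.5  0.9 67.1] turn 0.0 shift after turn [-0.5  0.9 67.1]
```

View pics/w4.png

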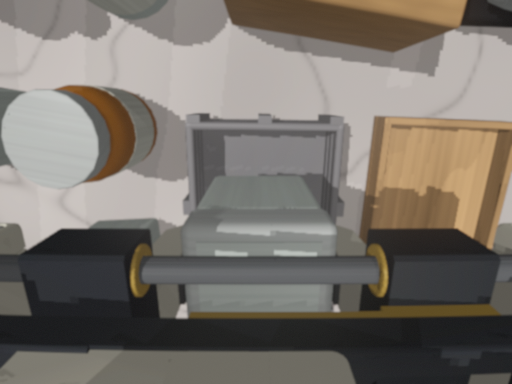

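The tin is held centred over the basket, whose far edge runs from (188,120) to (342,120). The jam jar at (70,135) is clear on the left and the tray starts at (377,118).

```bash
python3 - <<'E'
from h import *
ci=camera_info("wrist")
print('basket',back(ci,[(188,120),(342,120),(190,200),(341,200)],.05).round(3)[:,:2].tolist())
print('tray',back(ci,[(376,118),(511,125),(362,235)],.026).round(3)[:,:2].tolist())
E
```

```text
basket [[0.67, -0.162], [0.67, -0.275], [0.608, -0.16], [0.608, -0.279]]
tray [[0.671, -0.309], [0.667, -0.425], [0.568, -0.307]]
```

Emit:
send_rows:
  plan:
    - {"offset": [2, 5, 25], "yaw": 0}
    - {"offset": [0, 0, 25], "yaw": 0}
    - {"offset": [0, 0, 12], "yaw": 0}
    - {"offset": [0, 0, 4], "yaw": 0}
    - {"offset": [0, 0, 2], "yaw": 0}
    - {"offset": [0, 0, 0], "yaw": 0}

```text
time: 13.6
tool_pos: [0.6087, -0.2186, 0.0798]
tool_rot: [3.14, -0.003, 0.001]
contact_force: [-2.3, 3.3, 5.2]
opening: 0.0637
grip_force: 25.0
```

Emit:
send_rows:
  plan:
    - {"offset": [0, 0, 0], "yaw": 0}
    - {"offset": [0, 0, 0], "yaw": 0}
    - {"offset": [0, 0, 0], "yaw": 0}
    - {"offset": [0, 0, -20], "yaw": 0}
    - {"offset": [0, 0, -40], "yaw": 0}
    - {"offset": [0, 0, -40], "yaw": 0}
    - {"offset": [0, 0, -10], "yaw": 0}
    - {"offset": [0, 0, 0], "yaw": 0}
  hand: 0.13

```text
time: 14.4
tool_pos: [0.6086, -0.219, 0.1893]
tool_rot: [3.14, -0.004, 0.001]
contact_force: [0.5, 0.3, -1.0]
opening: 0.0797
grip_force: 0.0
```

```bash
python3 - <<'E'
from h import *
delta(.5442,-.0867,.15,np.radians(4.2))
E
```

```text
t 14.4 tcp [ 0.6086 -0.219   0.1893] yaw 0.001 F [ 0.49  0.3  -0.97] open 0.0797
 shift mm [ -64.5 -132.4   38.7] turn -0.073 shift after turn [ -54.7 -136.8   38.7]
```

Emit:
send_rows:
  plan:
    - {"offset": [-11, -27, 0], "yaw": -0.073}
    - {"offset": [-11, -28, 5], "yaw": 0}
    - {"offset": [-11, -28, 10], "yaw": 0}
    - {"offset": [-11, -27, 10], "yaw": 0}
    - {"offset": [-11, -27, 14], "yaw": 0}
    - {"offset": [0, 0, 0], "yaw": 0}
    - {"offset": [0, 0, 0], "yaw": 0}

```text
time: 15.1
tool_pos: [0.5441, -0.0847, 0.1467]
tool_rot: [-3.141, 0.003, 0.075]
contact_force: [0.8, -0.1, -0.7]
opening: 0.0798
grip_force: 0.0
```

```bash
python3 - <<'E'
from h import *
delta(.5442,-.0867,.072,np.radians(4.2))
ci=camera_info("wrist"); im=read_camera("wrist"); cv2.imwrite("pics/w5.png",im[:,:,::-1])
for r in models.regions_of("wrist","tin_c"):
    if r['conf']>.3: print(round(r['conf'],2),np.round(r['extent']),rect(ci,r['mask'],.096))
E
```

```text
t 15.1 tcp [ 0.5441 -0.0847  0.1467] yaw 0.075 F [ 0.84 -0.15 -0.65] open 0.0798
 shift mm [ 0.1  2.  74.7] turn 0.002 shift after turn [ 0.1  2.  74.7]
0.92 [ 22.   2. 182.  84.] [ 0.652  0.012  0.089  0.043 -5.489]
0.73 [208. 154. 312. 258.] [ 0.555 -0.085  0.069  0.064  4.361]
0.71 [376.  87. 509. 200.] [ 0.605 -0.199  0.066  0.093  0.613]
```

Emit:
send_rows:
  plan:
    - {"offset": [3, 2, 25], "yaw": 0}
    - {"offset": [0, 0, 25], "yaw": 0}
    - {"offset": [0, 0, 25], "yaw": 0}
    - {"offset": [0, 0, 0], "yaw": 0}

```text
time: 15.6
tool_pos: [0.5464, -0.0874, 0.0702]
tool_rot: [-3.14, 0.005, 0.072]
contact_force: [0.0, -0.6, 0.5]
opening: 0.08
grip_force: 0.0
```

Emit:
send_rows:
  plan:
    - {"offset": [0, 0, 0], "yaw": 0}
    - {"offset": [0, 0, 0], "yaw": 0}
    - {"offset": [0, 0, 0], "yaw": 0}
    - {"offset": [0, 0, 0], "yaw": 0}
    - {"offset": [0, 0, -20], "yaw": 0}
    - {"offset": [0, 0, -35], "yaw": 0}
    - {"offset": [0, 0, -35], "yaw": 0}
    - {"offset": [0, 0, -35], "yaw": 0}
    - {"offset": [0, 0, 0], "yaw": 0}
    - {"offset": [0, 0, 0], "yaw": 0.073}
    - {"offset": [0, 0, 0], "yaw": 0}
    - {"offset": [0, 0, 0], "yaw": 0}
  hand: 1

```text
time: 16.8
tool_pos: [0.5472, -0.0867, 0.1969]
tool_rot: [-3.141, 0.002, 0.003]
contact_force: [0.4, 0.3, -4.4]
opening: 0.0641
grip_force: 24.9
```

```bash
python3 - <<'E'
from h import *
delta(.425,.28,.22,0); delta(.534,-.218,.145,0)
E
```

```text
t 16.8 tcp [ 0.5472 -0.0867  0.1969] yaw 0.003 F [ 0.35  0.32 -4.39] open 0.0641
 shift mm [-121.3 -367.   -22.7] turn 0.003 shift after turn [-122.3 -366.7  -22.7]
t 16.8 tcp [ 0.5472 -0.0867  0.1969] yaw 0.003 F [ 0.35  0.32 -4.39] open 0.0641
 shift mm [-13.4 131.3  51.8] turn 0.003 shift after turn [-13.1 131.3  51.8]
```

Full; second pan slot.

Emit:
send_rows:
  plan:
    - {"offset": [-10, -20, -13], "yaw": 0.003}
    - {"offset": [-14, -40, -10], "yaw": 0}
    - {"offset": [-14, -42, 0], "yaw": 0}
    - {"offset": [-14, -42, 0], "yaw": 0}
    - {"offset": [-14, -42, 0], "yaw": 0}
    - {"offset": [-14, -42, 0], "yaw": 0}
    - {"offset": [-14, -42, 0], "yaw": 0}
    - {"offset": [-14, -42, 0], "yaw": 0}
    - {"offset": [-14, -30, 0], "yaw": 0}
    - {"offset": [0, -20, 0], "yaw": 0}
    - {"offset": [0, 0, 20], "yaw": 0}
    - {"offset": [0, 0, 20], "yaw": 0}
    - {"offset": [0, 0, 0], "yaw": 0}
    - {"offset": [0, 0, 0], "yaw": 0}

```text
time: 18.2
tool_pos: [0.4265, 0.2752, 0.1809]
tool_rot: [3.141, 0.001, -0.001]
contact_force: [0.1, -0.3, -3.5]
opening: 0.0641
grip_force: 24.9
```

```bash
python3 - <<'E'
from h import *
delta(.425,.275,.154,0)
E
```

```text
t 18.2 tcp [0.4265 0.2752 0.1809] yaw -0.001 F [ 0.09 -0.32 -3.5 ] open 0.0641
 shift mm [-1.5  0.2 26.9] turn -0.001 shift after turn [-1.5  0.2 26.9]
```

Emit:
send_rows:
  plan:
    - {"offset": [0, 0, 14], "yaw": 0}
    - {"offset": [0, 0, 8], "yaw": 0}
    - {"offset": [0, 0, 4], "yaw": 0}
    - {"offset": [0, 0, 3], "yaw": 0}
    - {"offset": [0, 0, 3], "yaw": 0}
    - {"offset": [0, 0, 2], "yaw": 0}
    - {"offset": [0, 0, 0], "yaw": 0}
    - {"offset": [0, 0, 0], "yaw": 0}

```text
time: 19.0
tool_pos: [0.4271, 0.2753, 0.1475]
tool_rot: [3.142, -0.001, -0.002]
contact_force: [0.7, -1.1, 1.5]
opening: 0.0641
grip_force: 24.9
```

Emit:
send_rows:
  plan:
    - {"offset": [0, 0, 0], "yaw": 0}
    - {"offset": [0, 0, 0], "yaw": 0}
    - {"offset": [0, 0, 0], "yaw": 0}
    - {"offset": [0, 0, -20], "yaw": 0}
    - {"offset": [0, 0, -40], "yaw": 0}
    - {"offset": [0, 0, -40], "yaw": 0}
    - {"offset": [0, 0, -10], "yaw": 0}
    - {"offset": [0, 0, 0], "yaw": 0}
  hand: 0.13

```text
time: 19.8
tool_pos: [0.4272, 0.2758, 0.2587]
tool_rot: [-3.14, -0.003, -0.002]
contact_force: [-0.2, 0.8, 0.3]
opening: 0.08
grip_force: 0.0
```

```bash
python3 - <<'E'
from h import *
delta(.5539,.1114,.15,np.radians(-3.2)); delta(.429,.123,.15,np.radians(-20.3))
ci=camera_info("wrist"); im=read_camera("wrist")
for r in models.regions_of("wrist","tin_c"):
    if r['conf']>.3: print(round(r['conf'],2),np.round(r['extent']),rect(ci,r['mask'],.18))
E
```

```text
t 19.8 tcp [0.4272 0.2758 0.2587] yaw -0.002 F [-0.22  0.85  0.31] open 0.08
 shift mm [126.7 164.3 108.8] turn 0.054 shift after turn [135.3 157.2 108.8]
t 19.8 tcp [0.4272 0.2758 0.2587] yaw -0.002 F [-0.22  0.85  0.31] open 0.08
 shift mm [  1.7 152.9 108.4] turn 0.352 shift after turn [ 54.4 143.  108.4]
0.92 [343. 136. 445. 221.] [  0.452   0.179   0.067   0.046 -18.868]
0.83 [366.  10. 476.  92.] [ 0.535  0.171  0.066  0.051 -4.049]
0.8 [285. 231. 347. 314.] [ 0.353  0.228  0.052  0.025 -0.38 ]
0.69 [ 62. 154. 176. 248.] [ 0.433  0.377  0.083  0.073 -0.639]
0.57 [214. 156. 300. 252.] [ 0.432  0.276  0.062  0.072 -1.135]
```

Emit:
send_rows:
  plan:
    - {"offset": [20, 25, 0], "yaw": 0.054}
    - {"offset": [28, 33, 10], "yaw": 0}
    - {"offset": [29, 33, 20], "yaw": 0}
    - {"offset": [29, 33, 25], "yaw": 0}
    - {"offset": [29, 33, 25], "yaw": 0}
    - {"offset": [0, 0, 28], "yaw": 0}
    - {"offset": [0, 0, 0], "yaw": 0}
    - {"offset": [0, 0, 0], "yaw": 0}

```text
time: 20.7
tool_pos: [0.5524, 0.113, 0.1485]
tool_rot: [3.141, 0.004, -0.056]
contact_force: [-0.5, 0.5, 0.6]
opening: 0.08
grip_force: 0.0
```

```bash
python3 - <<'E'
from h import *
delta(.5539,.1114,.071,np.radians(-3.2))
ci=camera_info("wrist"); im=read_camera("wrist")
for r in models.regions_of("wrist","tin_c"):
    if r['conf']>.3: print(round(r['conf'],2),np.round(r['extent']),rect(ci,r['mask'],.096))
E
```

```text
t 20.7 tcp [0.5524 0.113  0.1485] yaw -0.056 F [-0.52  0.52  0.57] open 0.08
 shift mm [ 1.9  1.5 77.5] turn -0.0 shift after turn [ 1.9  1.5 77.5]
0.97 [210. 156. 309. 258.] [ 0.562  0.113  0.063  0.07  -3.316]
0.85 [220. 282. 293. 316.] [ 0.496  0.117  0.051  0.024 -3.206]
0.64 [318.   1. 464.  94.] [ 0.654  0.034  0.081  0.048 -1.967]
```

Emit:
send_rows:
  plan:
    - {"offset": [3, 1, 27], "yaw": 0}
    - {"offset": [0, 0, 26], "yaw": 0}
    - {"offset": [0, 0, 24], "yaw": 0}
    - {"offset": [0, 0, 0], "yaw": 0}

```text
time: 21.2
tool_pos: [0.5547, 0.1124, 0.0713]
tool_rot: [3.141, 0.004, -0.055]
contact_force: [-0.7, -0.1, 0.1]
opening: 0.0795
grip_force: 0.0
```

Emit:
send_rows:
  plan:
    - {"offset": [0, 0, 0], "yaw": 0}
    - {"offset": [0, 0, 0], "yaw": 0}
    - {"offset": [0, 0, 0], "yaw": 0}
    - {"offset": [0, 0, 0], "yaw": 0}
    - {"offset": [0, 0, -20], "yaw": 0}
    - {"offset": [0, 0, -35], "yaw": 0}
    - {"offset": [0, 0, -35], "yaw": 0}
    - {"offset": [0, 0, -35], "yaw": 0}
    - {"offset": [0, 0, 0], "yaw": 0}
    - {"offset": [0, 0, 0], "yaw": -0.055}
    - {"offset": [0, 0, 0], "yaw": 0}
    - {"offset": [0, 0, 0], "yaw": 0}
  hand: 1

```text
time: 22.4
tool_pos: [0.556, 0.1116, 0.1971]
tool_rot: [3.141, 0.001, -0.003]
contact_force: [0.3, -0.4, -1.2]
opening: 0.0638
grip_force: 24.9
```

```bash
python3 - <<'E'
from h import *
delta(.555,.27,.22,0); delta(.534,-.218,.145,0)
im=read_camera("top"); cv2.imwrite("pics/d2.png",cv2.resize(im[140:270,120:260,::-1],None,fx=4.3,fy=4.3,interpolation=cv2.INTER_CUBIC))
E
```

```text
t 22.4 tcp [0.556  0.1116 0.1971] yaw -0.003 F [ 0.33 -0.4  -1.19] open 0.0638
 shift mm [  -1.4 -158.4  -23. ] turn -0.003 shift after turn [  -1.  -158.4  -23. ]
t 22.4 tcp [0.556  0.1116 0.1971] yaw -0.003 F [ 0.33 -0.4  -1.19] open 0.0638
 shift mm [-21.1 329.6  52.1] turn -0.003 shift after turn [-21.9 329.6  52.1]
```

Empty, so it goes in the basket.

Emit:
send_rows:
  plan:
    - {"offset": [-2, 35, 0], "yaw": 0}
    - {"offset": [-3, 45, 0], "yaw": 0}
    - {"offset": [-3, 45, 0], "yaw": 0}
    - {"offset": [-3, 45, 0], "yaw": 0}
    - {"offset": [-3, 45, 0], "yaw": 0}
    - {"offset": [-3, 45, 0], "yaw": 0}
    - {"offset": [-3, 40, 0], "yaw": 0}
    - {"offset": [-3, 29, 0], "yaw": 0}
    - {"offset": [0, 0, 0], "yaw": 0}
    - {"offset": [0, 0, 25], "yaw": 0}
    - {"offset": [0, 0, 25], "yaw": 0}
    - {"offset": [0, 0, 0], "yaw": 0}

```text
time: 23.65
tool_pos: [0.531, -0.2156, 0.1442]
tool_rot: [-3.138, 0.007, -0.002]
contact_force: [-0.9, 0.4, -1.9]
opening: 0.0637
grip_force: 24.9
```

```bash
python3 - <<'E'
from h import *
delta(.533,-.218,.078,0)
E
```

```text
t 23.6 tcp [ 0.531  -0.2156  0.1442] yaw -0.002 F [-0.92  0.43 -1.88] open 0.0637
 shift mm [ 2.4  2.6 66.2] turn -0.002 shift after turn [ 2.4  2.6 66.2]
```

Emit:
send_rows:
  plan:
    - {"offset": [2, 3, 25], "yaw": 0}
    - {"offset": [0, 0, 25], "yaw": 0}
    - {"offset": [0, 0, 11], "yaw": 0}
    - {"offset": [0, 0, 4], "yaw": 0}
    - {"offset": [0, 0, 1], "yaw": 0}
    - {"offset": [0, 0, 0], "yaw": 0}

```text
time: 24.25
tool_pos: [0.5356, -0.2205, 0.0828]
tool_rot: [3.141, -0.002, -0.001]
contact_force: [0.1, 0.1, -0.9]
opening: 0.0639
grip_force: 24.9
```

Emit:
send_rows:
  plan:
    - {"offset": [0, 0, 0], "yaw": 0}
    - {"offset": [0, 0, 0], "yaw": 0}
    - {"offset": [0, 0, 0], "yaw": 0}
    - {"offset": [0, 0, -20], "yaw": 0}
    - {"offset": [0, 0, -40], "yaw": 0}
    - {"offset": [0, 0, -40], "yaw": 0}
    - {"offset": [0, 0, -10], "yaw": 0}
    - {"offset": [0, 0, 0], "yaw": 0}
  hand: 0.13

```text
time: 25.05
tool_pos: [0.5358, -0.2208, 0.1938]
tool_rot: [3.139, -0.004, -0.001]
contact_force: [-0.3, 0.4, -1.0]
opening: 0.0799
grip_force: 0.0
```

```bash
python3 - <<'E'
from h import *
delta(.6668,.0223,.19,np.radians(-8.1)); 
E
```

```text
t 25.1 tcp [ 0.5358 -0.2208  0.1938] yaw -0.001 F [-0.27  0.39 -0.98] open 0.0799
 shift mm [ 130.7 -243.2    3.7] turn 0.14 shift after turn [  95.5 -259.1    3.7]
```

Emit:
send_rows:
  plan:
    - {"offset": [10, -30, 0], "yaw": 0.14}
    - {"offset": [14, -38, 0], "yaw": 0}
    - {"offset": [14, -38, 0], "yaw": 0}
    - {"offset": [14, -38, 0], "yaw": 0}
    - {"offset": [13, -38, 0], "yaw": 0}
    - {"offset": [13, -38, 0], "yaw": 0}
    - {"offset": [12, -36, 0], "yaw": 0}
    - {"offset": [0, 0, 0], "yaw": 0}
    - {"offset": [0, 0, 0], "yaw": 0}
    - {"offset": [0, 0, 0], "yaw": 0}

```text
time: 26.05
tool_pos: [0.6552, 0.0213, 0.1903]
tool_rot: [3.141, 0.002, -0.142]
contact_force: [-0.6, -0.8, -0.6]
opening: 0.08
grip_force: 0.0
```

```bash
python3 - <<'E'
from h import *
delta(.661,.0223,.072,np.radians(-8.1))
ci=camera_info("wrist"); im=read_camera("wrist"); cv2.imwrite("pics/w6.png",im[:,:,::-1])
for r in models.regions_of("wrist","tin_c"):
    if r['conf']>.3: print(round(r['conf'],2),np.round(r['extent']),rect(ci,r['mask'],.096))
im=read_camera("top"); np.save('t.npy',im); cv2.imwrite("pics/d2.png",cv2.resize(im[120:290,110:390,::-1],None,fx=2.8,fy=2.8,interpolation=cv2.INTER_CUBIC))
E
```

```text
t 26.1 tcp [0.6552 0.0213 0.1903] yaw -0.142 F [-0.59 -0.77 -0.57] open 0.08
 shift mm [  5.9  -1.9 118.3] turn -0.001 shift after turn [  5.9  -1.9 118.3]
0.93 [453. 163. 511. 235.] [ 0.632 -0.157  0.061  0.047  1.734]
0.55 [215. 140. 296. 228.] [  0.672   0.023   0.063   0.071 -10.337]
```

View pics/w6.png

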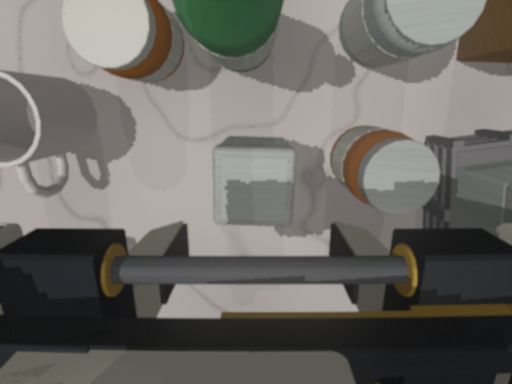

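View pics/d2.png

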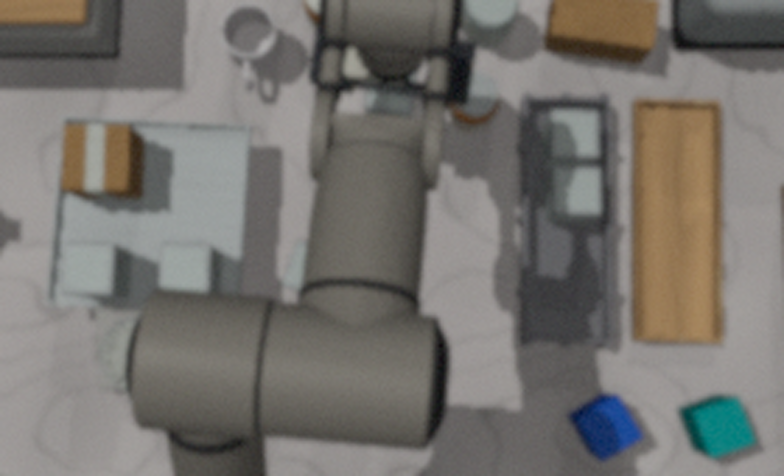

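In the wrist picture the far tin is at (255,185), with the bottle at (235,40) and the jam jar at (395,170), both clear of the gripper. The top crop shows two tins standing in the basket at (577,135) and (580,190), and two on the pan.

Emit:
send_rows:
  plan:
    - {"offset": [7, -1, 35], "yaw": 0}
    - {"offset": [0, 0, 35], "yaw": 0}
    - {"offset": [0, 0, 30], "yaw": 0}
    - {"offset": [0, 0, 18], "yaw": 0}
    - {"offset": [0, 0, 0], "yaw": 0}

```text
time: 26.7
tool_pos: [0.661, 0.0213, 0.0706]
tool_rot: [3.141, 0.006, -0.143]
contact_force: [-0.5, 0.1, -0.9]
opening: 0.0799
grip_force: 0.0
```

Emit:
send_rows:
  plan:
    - {"offset": [0, 0, 0], "yaw": 0}
    - {"offset": [0, 0, 0], "yaw": 0}
    - {"offset": [0, 0, 0], "yaw": 0}
    - {"offset": [0, 0, 0], "yaw": 0}
    - {"offset": [0, 0, -20], "yaw": 0}
    - {"offset": [0, 0, -35], "yaw": 0}
    - {"offset": [0, 0, -35], "yaw": 0}
    - {"offset": [0, 0, -35], "yaw": 0}
    - {"offset": [0, 0, 0], "yaw": 0}
    - {"offset": [0, 0, 0], "yaw": -0.14}
    - {"offset": [0, 0, 0], "yaw": 0}
    - {"offset": [0, 0, 0], "yaw": 0}
  hand: 1

```text
time: 27.9
tool_pos: [0.6623, 0.0221, 0.1968]
tool_rot: [-3.142, 0.003, -0.005]
contact_force: [0.4, 0.0, -3.7]
opening: 0.0641
grip_force: 24.9
```

```bash
python3 - <<'E'
from h import *
delta(.555,.27,.22,0); delta(.459,-.218,.145,0)
E
```

```text
t 27.9 tcp [0.6623 0.0221 0.1968] yaw -0.005 F [ 0.38  0.01 -3.7 ] open 0.0641
 shift mm [-108.5 -247.4  -22.8] turn -0.005 shift after turn [-107.4 -247.9  -22.8]
t 27.9 tcp [0.6623 0.0221 0.1968] yaw -0.005 F [ 0.38  0.01 -3.7 ] open 0.0641
 shift mm [-202.1  241.1   52.4] turn -0.005 shift after turn [-203.2  240.1   52.4]
```

Full; third pan slot.

Emit:
send_rows:
  plan:
    - {"offset": [-30, -5, -13], "yaw": -0.005}
    - {"offset": [-35, -20, -10], "yaw": 0}
    - {"offset": [-30, -40, 0], "yaw": 0}
    - {"offset": [-12, -45, 0], "yaw": 0}
    - {"offset": [0, -45, 0], "yaw": 0}
    - {"offset": [0, -45, 0], "yaw": 0}
    - {"offset": [0, -30, 0], "yaw": 0}
    - {"offset": [0, -18, 0], "yaw": 0}
    - {"offset": [0, 0, 20], "yaw": 0}
    - {"offset": [0, 0, 20], "yaw": 0}
    - {"offset": [0, 0, 0], "yaw": 0}
    - {"offset": [0, 0, 0], "yaw": 0}

```text
time: 29.1
tool_pos: [0.5553, 0.2692, 0.1814]
tool_rot: [3.141, 0.001, 0.002]
contact_force: [-0.0, 0.5, -4.1]
opening: 0.0641
grip_force: 25.0
```

```bash
python3 - <<'E'
from h import *
delta(.555,.27,.147,0)
E
```

```text
t 29.1 tcp [0.5553 0.2692 0.1814] yaw 0.002 F [-0.02  0.54 -4.11] open 0.0641
 shift mm [-0.2 -0.8 34.4] turn 0.002 shift after turn [-0.2 -0.8 34.4]
```

Emit:
send_rows:
  plan:
    - {"offset": [0, 0, 18], "yaw": 0}
    - {"offset": [0, 0, 10], "yaw": 0}
    - {"offset": [0, 0, 5], "yaw": 0}
    - {"offset": [0, 0, 3], "yaw": 0}
    - {"offset": [0, 0, 3], "yaw": 0}
    - {"offset": [0, 0, 3], "yaw": 0}
    - {"offset": [0, 0, 0], "yaw": 0}
    - {"offset": [0, 0, 0], "yaw": 0}

```text
time: 29.9
tool_pos: [0.5556, 0.2698, 0.1403]
tool_rot: [3.141, -0.001, 0.004]
contact_force: [-0.1, -2.2, 1.8]
opening: 0.0638
grip_force: 25.0
```

Emit:
send_rows:
  plan:
    - {"offset": [0, 0, 0], "yaw": 0}
    - {"offset": [0, 0, 0], "yaw": 0}
    - {"offset": [0, 0, 0], "yaw": 0}
    - {"offset": [0, 0, -20], "yaw": 0}
    - {"offset": [0, 0, -40], "yaw": 0}
    - {"offset": [0, 0, -40], "yaw": 0}
    - {"offset": [0, 0, -20], "yaw": 0}
    - {"offset": [0, 0, 0], "yaw": 0}
  hand: 0.13

```text
time: 30.7
tool_pos: [0.5565, 0.2706, 0.2635]
tool_rot: [-3.139, -0.007, 0.004]
contact_force: [-0.7, 0.2, -0.6]
opening: 0.0801
grip_force: 0.0
```

```bash
python3 - <<'E'
from h import *
ci=camera_info("wrist"); im=read_camera("wrist")
for r in models.regions_of("wrist","tin_c"):
    if r['conf']>.3: print(round(r['conf'],2),np.round(r['extent']),rect(ci,r['mask'],.165))
delta(.429,.123,.15,np.radians(-20.3))
E
```

```text
0.92 [221. 145. 300. 239.] [ 0.565  0.27   0.063  0.072 -0.216]
0.81 [159. 283. 183. 316.] [ 4.6200e-01  3.4500e-01  1.6000e-02  4.0000e-02 -3.3214e+01]
0.66 [219. 283. 288. 318.] [0.468 0.278 0.034 0.062 7.479]
t 30.8 tcp [0.5549 0.27   0.2592] yaw 0.004 F [-0.59 -0.16 -0.88] open 0.0796
 shift mm [-126.4  146.5  109.2] turn 0.358 shift after turn [-67.1 181.5 109.2]
```

Emit:
send_rows:
  plan:
    - {"offset": [0, 10, 0], "yaw": 0.12}
    - {"offset": [-10, 20, 0], "yaw": 0.12}
    - {"offset": [-12, 30, 0], "yaw": 0.118}
    - {"offset": [-12, 40, 20], "yaw": 0}
    - {"offset": [-12, 40, 25], "yaw": 0}
    - {"offset": [-12, 40, 25], "yaw": 0}
    - {"offset": [0, 0, 20], "yaw": 0}
    - {"offset": [0, 0, 0], "yaw": 0}
    - {"offset": [0, 0, 0], "yaw": 0}

```text
time: 31.7
tool_pos: [0.4489, 0.1149, 0.1692]
tool_rot: [3.141, 0.001, -0.354]
contact_force: [0.9, 1.2, -0.1]
opening: 0.08
grip_force: 0.0
```

```bash
python3 - <<'E'
from h import *
ci=camera_info("wrist"); im=read_camera("wrist")
for r in models.regions_of("wrist","tin_c"):
    if r['conf']>.3: print(round(r['conf'],2),np.round(r['extent']),rect(ci,r['mask'],.096))
delta(.429,.123,.071,np.radians(-20.3))
E
```

```text
0.78 [211. 174. 301. 260.] [  0.446   0.118   0.063   0.063 -20.084]
0.7 [  2.  87.  72. 196.] [  0.547   0.243   0.051   0.079 -32.93 ]
0.61 [208. 299. 264. 321.] [ 3.7900e-01  1.6100e-01  4.5000e-02  1.7000e-02 -1.9926e+01]
t 31.8 tcp [0.4498 0.1153 0.1702] yaw -0.353 F [-0.1  -0.35 -0.82] open 0.0796
 shift mm [-22.3  -0.   99.2] turn 0.001 shift after turn [-22.3   0.   99.2]
```

Emit:
send_rows:
  plan:
    - {"offset": [-20, 0, 30], "yaw": 0}
    - {"offset": [0, 0, 35], "yaw": 0}
    - {"offset": [0, 0, 33], "yaw": 0}
    - {"offset": [0, 0, 0], "yaw": 0}

```text
time: 32.2
tool_pos: [0.4284, 0.122, 0.0693]
tool_rot: [3.139, 0.005, -0.353]
contact_force: [-0.5, -0.1, -0.5]
opening: 0.0799
grip_force: 0.0
```

Emit:
send_rows:
  plan:
    - {"offset": [0, 0, 0], "yaw": 0}
    - {"offset": [0, 0, 0], "yaw": 0}
    - {"offset": [0, 0, 0], "yaw": 0}
    - {"offset": [0, 0, 0], "yaw": 0}
    - {"offset": [0, 0, -20], "yaw": 0}
    - {"offset": [0, 0, -35], "yaw": 0}
    - {"offset": [0, 0, -35], "yaw": 0}
    - {"offset": [0, 0, -35], "yaw": 0}
    - {"offset": [0, 10, 0], "yaw": -0.12}
    - {"offset": [0, 10, 0], "yaw": -0.12}
    - {"offset": [0, 0, 0], "yaw": -0.114}
    - {"offset": [0, 0, 0], "yaw": 0}
    - {"offset": [0, 0, 0], "yaw": 0}
  hand: 1

```text
time: 33.5
tool_pos: [0.4241, 0.1026, 0.1968]
tool_rot: [3.142, 0.0, -0.003]
contact_force: [0.3, 0.8, -3.7]
opening: 0.0642
grip_force: 25.0
```

```bash
python3 - <<'E'
from h import *
delta(.608,-.367,.18,0); delta(.459,-.218,.145,0)
im=read_camera("top"); cv2.imwrite("pics/d3.png",cv2.resize(im[140:270,120:260,::-1],None,fx=4.3,fy=4.3,interpolation=cv2.INTER_CUBIC))
E
```

```text
t 33.5 tcp [0.4241 0.1026 0.1968] yaw -0.003 F [ 0.29  0.78 -3.68] open 0.0642
 shift mm [185.5 469.   16.8] turn -0.003 shift after turn [183.9 469.6  16.8]
t 33.5 tcp [0.4241 0.1026 0.1968] yaw -0.003 F [ 0.29  0.78 -3.68] open 0.0642
 shift mm [ 36.  320.5  51.8] turn -0.003 shift after turn [ 34.9 320.6  51.8]
```

View pics/d3.png

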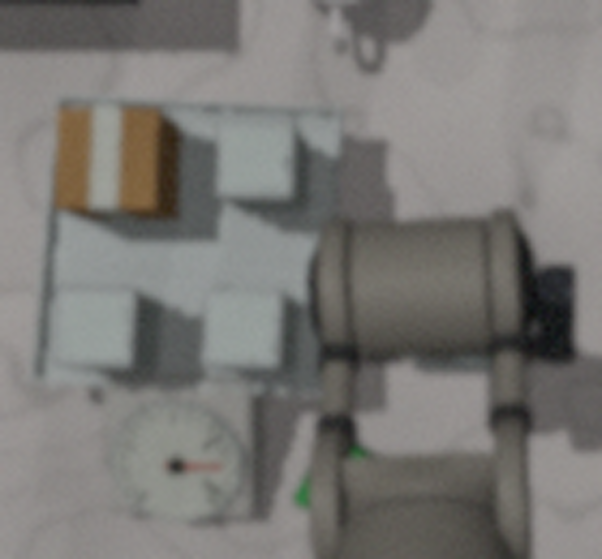

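The pointer is at (223,467), pointing right at about −92°. That reads about 1.65 kg, which is in range. The held tin is full and left over, so it goes in the shelf tray.

Emit:
send_rows:
  plan:
    - {"offset": [8, 20, -8], "yaw": -0.003}
    - {"offset": [15, 40, -5], "yaw": 0}
    - {"offset": [16, 41, 0], "yaw": 0}
    - {"offset": [16, 41, 0], "yaw": 0}
    - {"offset": [16, 41, 0], "yaw": 0}
    - {"offset": [16, 41, 0], "yaw": 0}
    - {"offset": [16, 41, 0], "yaw": 0}
    - {"offset": [16, 41, 0], "yaw": 0}
    - {"offset": [16, 41, 0], "yaw": 0}
    - {"offset": [16, 41, 0], "yaw": 0}
    - {"offset": [16, 41, 0], "yaw": 0}
    - {"offset": [10, 25, 0], "yaw": 0}
    - {"offset": [0, 15, 0], "yaw": 0}
    - {"offset": [0, 0, 20], "yaw": 0}
    - {"offset": [0, 0, 20], "yaw": 0}
    - {"offset": [0, 0, 0], "yaw": 0}
    - {"offset": [0, 0, 0], "yaw": 0}

```text
time: 35.25
tool_pos: [0.6026, -0.3656, 0.1693]
tool_rot: [-3.141, 0.001, 0.002]
contact_force: [0.2, 0.1, -3.7]
opening: 0.0641
grip_force: 25.0
```

```bash
python3 - <<'E'
from h import *
delta(.6,-.367,.077,0)
E
```

```text
t 35.2 tcp [ 0.6026 -0.3656  0.1693] yaw 0.002 F [ 0.22  0.14 -3.71] open 0.0641
 shift mm [-2.5  1.4 92.3] turn 0.002 shift after turn [-2.5  1.4 92.3]
```

Emit:
send_rows:
  plan:
    - {"offset": [0, 1, 35], "yaw": 0}
    - {"offset": [0, 0, 30], "yaw": 0}
    - {"offset": [0, 0, 18], "yaw": 0}
    - {"offset": [0, 0, 6], "yaw": 0}
    - {"offset": [0, 0, 3], "yaw": 0}
    - {"offset": [0, 0, 1], "yaw": 0}
    - {"offset": [0, 0, 0], "yaw": 0}
    - {"offset": [0, 0, 0], "yaw": 0}

```text
time: 36.05
tool_pos: [0.6036, -0.3674, 0.0793]
tool_rot: [3.139, -0.003, 0.003]
contact_force: [-1.6, 2.2, 6.9]
opening: 0.0639
grip_force: 25.0
```

Emit:
send_rows:
  plan:
    - {"offset": [0, 0, 0], "yaw": 0}
    - {"offset": [0, 0, 0], "yaw": 0}
    - {"offset": [0, 0, 0], "yaw": 0}
    - {"offset": [0, 0, -20], "yaw": 0}
    - {"offset": [0, 0, -40], "yaw": 0}
    - {"offset": [0, 0, -40], "yaw": 0}
    - {"offset": [0, 0, -40], "yaw": 0}
    - {"offset": [-45, 0, -40], "yaw": 0}
    - {"offset": [-45, 0, -30], "yaw": 0}
    - {"offset": [-45, 0, 0], "yaw": 0}
    - {"offset": [-45, 0, 0], "yaw": 0}
    - {"offset": [-25, 0, 0], "yaw": 0}
    - {"offset": [0, 0, 0], "yaw": 0}
  hand: 0.13

```text
time: 37.35
tool_pos: [0.406, -0.3678, 0.2785]
tool_rot: [3.141, 0.0, -0.0]
contact_force: [1.0, -0.5, -0.4]
opening: 0.0798
grip_force: 0.0
```

```bash
python3 - <<'E'
from h import *
im=read_camera("top"); cv2.imwrite("pics/f.png",cv2.resize(im[100:300,90:390,::-1],(798,532),interpolation=cv2.INTER_CUBIC))
ci=camera_info("top")
for r in models.regions_of("top","tin_c"): print(round(r['conf'],2),np.round(r['extent']),rect(ci,r['mask'],.09))
delta(.4,-.367,.3,0)
E
```

```text
0.95 [306. 161. 324. 183.] [ 0.599 -0.213  0.071  0.076 -0.739]
0.92 [306. 180. 324. 199.] [ 0.526 -0.214  0.071  0.075  0.242]
0.86 [166. 207. 190. 228.] [0.422 0.283 0.066 0.077 0.228]
0.76 [340. 159. 363. 180.] [ 0.592 -0.357  0.075  0.08   0.187]
0.73 [134. 209. 158. 226.] [0.422 0.403 0.066 0.084 0.18 ]
0.71 [172. 167. 192. 186.] [0.563 0.279 0.075 0.078 0.282]
0.7 [190. 243. 212. 262.] [  0.293   0.2     0.07    0.068 -25.766]
t 37.5 tcp [ 0.4087 -0.3679  0.2782] yaw 0.002 F [ 0.05  1.3  -0.19] open 0.0799
 shift mm [ -8.7  -0.9 -21.8] turn 0.002 shift after turn [ -8.7  -0.8 -21.8]
```

View pics/f.png

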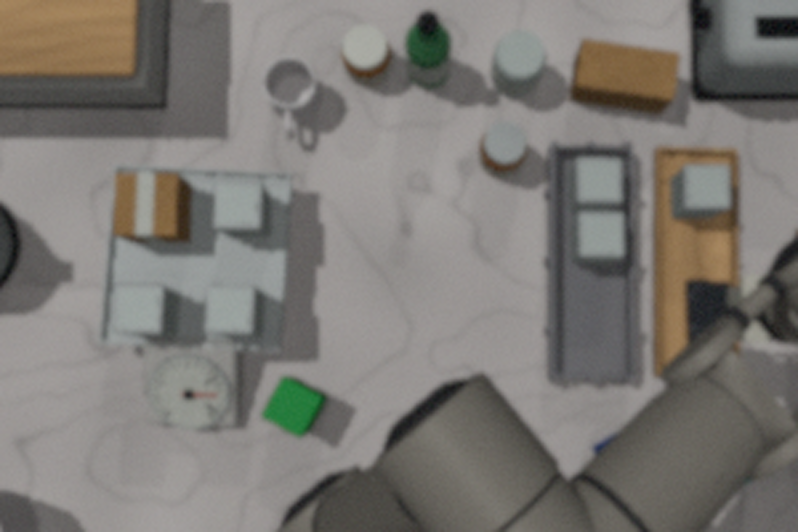

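The final picture shows three tins and the carton on the pan with the pointer in range. Two tins stand in the basket and one in the tray, and the counter is otherwise undisturbed.

```bash
python3 -c "
from cell import ticket
print(ticket.hand_in())"
```

```text
the job is handed in; nothing more can be done
None
```

The job is handed in with no verdict shown: I found six tins and put three full ones on the scale with the carton (pointer at about 1.65 kg), one full one in the shelf tray and two empty ones in the basket.

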